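# Lock the stage drive shaft on its flat

## Robot

A 7-joint arm with a two-finger parallel gripper is mounted at the origin on the work surface. World frame = base frame: x ahead of the robot, y to its left, z up, the work surface at z = 0. Lengths are in m, angles in rad, forces in N, time in s.
With the tool pointing down it reaches from about 0.425 to 0.95 m from the base axis. Payload 4.7 kg.
Tool frame: the origin (TCP) lies on the centre line of the jaws, within the pads' length; the fingertips stand robot.nose_length ahead of it and the grasp point (between the pads) lies 8 mm behind it (robot.nose_length is the distance from the TCP to the fingertips, in m); z points along the fingers, x is the direction in which the jaws open and shut, and the axes are right-handed (so a half turn about z gives the same grasp; the last joint's range is limited). The gripper opens to 85 mm and grips with 20 to 120 N. Pads are 22 mm wide; open, the fingers measure 114 mm over their backs; the gripper's body (76 mm by 85 mm) begins 54 mm behind the grasp point. The pads swing forward as they close: fully open they stand 13 mm farther back than shut.
Start: joints at [-1.19, 0.469, -0.049, 1.532, 0.024, 1.141, -0.082], TCP at [0.269, 0.619, 0.242] pointing down, gripper open.
Joint ranges: [-2.59, 2.59], [-0.33, 1.99], [-1.39, 1.29], [0.1, 2.45], [-1.04, 4.18], [0.21, 1.99], [-2.66, 2.66]. Speed limits (rad/s): [2.57, 2.57, 3.14, 3.14, 3.14, 3.14, 3.14].

## Interface

Orientations are given as [roll, pitch, yaw] about the fixed x, y, z axes, in that order (R = Rz(yaw) Ry(pitch) Rx(roll)).
In Python, from plant import robot gives the robot as it stands. Calls block until the motion is done:
- robot.goto(position, orientation): joint-space move of the TCP to a pose.
- robot.move_straight(position, vel=0.15, attitude=None, contact_N=None): straight line of the TCP; attitude=None keeps the orientation; vel is the mean speed in m/s. With contact_N (N) it stops when the force on the tool has changed by that much, and returns True; else False.
- robot.move_joints(angles): joint-space move.
- robot.grip(opening, strength=None): opening from 0.0 (shut) to 1.0 (fully open); strength is the grip in N (None keeps the last); returns when the fingers have stopped.
- robot.sleep(seconds).
- robot.inverse_kinematics(position, orientation): joint angles nearest the present ones, or None.
- robot.sense(): the state.
- robot.grab_frame(name): name is "scene" or "side" or "wrist"; returns a dict with "image" (480x640x3 uint8, red, green, blue), "range_z" (480x640 float32, m along the optical axis (not along the pixel's ray), 0 where there is no reading), "fx", "fy", "cx", "cy" (pixels), "R" (3x3) and "t" (3): a world point X has camera coordinates R X + t. Camera axes: x right, y down, z forward; pixel columns grow to the right and rows downward; lengths in m; the calibration is good to about 2 mm. A picture is of the moment at which its call begins.
A pose or a line that the arm cannot do raises robot.IKError and nothing moves.
- robot.close_job(): hands the job in, once; it reports no verdict.
The state is a dict: "t": time; "joint_pos": joint angles; "joint_velocities": joint speeds; "effort": joint torques, N m; "tcp_pos": TCP position; "tcp_rot": TCP orientation; "wrist_force": force on the tool from outside, world axes, zero at the start; "torque": the same for the moment, N m; "opening": opening from 0.0 (shut) to 1.0 (fully open).
Only numpy, scipy, OpenCV 4.12 (cv2) and the standard library are available. Lean on these libraries where they do the work, as an engineer would, in place of code of your own. Each camera call takes 0.05 s, during which the arm holds its last target. There are 200 camera calls.

## Task

Turn the drive's shaft by its lever until the flat on the shaft faces straight up at the setscrew (lever upright) and let go of it. Then take the thick T-handle hex key from the stand, seat it fully in the setscrew on top of the hub and tighten clockwise until the screw has run down and is firm on the flat: clearly stiffer than while it was running down, but neither force the key nor overtighten. Leave the key standing in the screw and leave everything else alone.

Things in the scene. Friction and masses are not known exactly. Their poses are not given: they have to be found in the camera images.
- drive: The fixed shaft drive: base plate 120 x 240 mm, black gearbox at one end (82 mm high), white hub block 64 x 50 mm, top 76 mm above the table. Origin on the table under the hub; y along the shaft towards the lever. The screw runs against a steady 0.05 to 0.1 N m for 0.5 to 1.3 rad, then meets the flat and stiffens over some 0.3 rad. Firm: about 0.2 to 0.25 N m at the key. Under 0.16 is loose, over 0.3 too tight.
- shaft: Level steel D-shaft, 24 mm thick, flat 3 mm deep. Origin on its axis, straight below the setscrew, 36 mm above the table. y: along the axis, towards the lever. z: the way the flat faces and the lever points; straight up when right. Turns about y (friction 0.1 N m), stays where left, 1.15 rad either way; starts 0.4 to 1 rad off, lever leaning to the drive's -x side. Off the flat the screw jams early.
- lever_grip (a point): Centre of the black grip block at the end of the shaft's lever, 52 mm from the shaft's axis and 85 mm along the shaft's y from the setscrew. The block is 14 mm wide along the shaft's y axis, 16 mm across, 24 mm along the lever; it ends 64 mm from the axis.
- screw_mouth (a point): Centre of the setscrew's hex socket, level with the hub's top face, 76 mm above the table; z up. Socket 12.9 mm across flats, 15 mm deep. How its hexagon is turned is not given: it repeats every 60 degrees, the key enters only within about 6 degrees of it, else its chamfered end stops about 3 mm down. Tightens clockwise seen from above; friction keeps it tight when released.
- key_grip (a point): Centre of the bar of the thick T-handle hex key (about 300 g), the bigger of two upright keys in the black stand (70 x 155 mm, 50 mm high). Bar 76 mm long (x axis), 14 mm wide (y), 16 mm high (z up), its centre at the start 90 mm above the table. The shank stands 40 mm deep in a loose 16.5 mm hole. The small T key 92 mm away in the stand is not needed.
- key: The thick T key: origin at the centre of the foot of its 12 mm hex shank, 80 mm below the bar's centre, z up along the key, x along the bar and through two corners of the hexagon. The last 4 mm are chamfered; a 20 mm collar lies between 64 and 76 mm up. Fully seated, the foot is 14 to 15 mm below screw_mouth.
- thin_key: Bystander, not to be disturbed: the small T-handle key in the stand (6 mm shank, 56 mm bar, 74 mm tall); origin at its foot.
- post_holder: Bystander, not to be disturbed: black post holder, 38 mm foot, 50 mm tall; origin under its centre.
- lens_mount: Bystander, not to be disturbed: round lens mount on a post, foot 30 x 40 mm, 96 mm tall; origin under its centre.
- mount_block: Bystander, not to be disturbed: aluminium block 50 x 50 x 40 mm; origin under its centre.
- lens_cleaner: Bystander, not to be disturbed: white bottle 44 mm wide, 110 mm tall; origin under its centre.
- l_key: Bystander, not to be disturbed: bent 6 mm L key lying on the table, 100 x 25 mm; origin at the middle of its long arm.
- clamp_fork: Bystander, not to be disturbed: black clamp 70 x 30 x 15 mm; origin under its centre.
Not all that is in view belongs to the job. What is shaped like the key but yellow is not meant.

How it is judged:
By the outcome, as a careful person would: the job done as asked, in the order asked, and still so for the second after the job is handed in, with the robot touching nothing.
It also fails if it takes over 72 s, if anything falls off the work surface, if the arm or the gripper's body presses on something with over 40 N, if the wrist force passes 120 N, or if a joint passes its speed limit or range.

## Working session

There is one attempt and no reset: what is moved stays moved. The work goes in short steps, each a Python script; the robot and the scene stay as the last script left them, time stands still between calls to the robot, and variables do not carry over. Pictures are saved under pics/ and viewed, about 8 in all and at most 12, crops included, and the job is handed in when it is done.

```bash
ls; mkdir -p pics; cat > h.py <<'E'
import numpy as np, cv2
from plant import robot
def frame(n):
    f=robot.grab_frame(n); f['R']=np.array(f['R']); f['t']=np.array(f['t']); return f
def save(img,p): cv2.imwrite('pics/'+p,cv2.cvtColor(img,cv2.COLOR_RGB2BGR))
def plane(f,u,v,z):
    d=f['R'].T@np.array([(u-f['cx'])/f['fx'],(v-f['cy'])/f['fy'],1.]); c=-f['R'].T@f['t']
    return c+d*(z-c[2])/d[2]
def cloud(f):
    Z=f['range_z']; v,u=np.mgrid[:480,:640]
    P=np.stack([(u-f['cx'])/f['fx']*Z,(v-f['cy'])/f['fy']*Z,Z],-1)
    P=(P-f['t'])@f['R']; P[Z==0]=np.nan; return P
def proj(f,X):
    c=f['R']@np.array(X)+f['t']; return f['fx']*c[0]/c[2]+f['cx'],f['fy']*c[1]/c[2]+f['cy']
E
python3 - <<'E'
from h import *
import pickle
for n in('scene','side'):
    f=frame(n); save(f['image'],n+'0.png'); pickle.dump(f,open(n+'0.pkl','wb')); print(n,-f['R'].T@f['t'],f['fx'],f['R'][2])
s=robot.sense();print(s,robot.nose_length)
E
```

```text
pics
scene [1.57969181 0.29874557 0.77476007] 545.2880524422841 [-0.80686946 -0.19363311 -0.55809308]
side [ 0.15778043 -0.45177325  0.73223797] 489.77311003271495 [ 0.45947494  0.51672496 -0.72241131]
{'t': 0.1, 'joint_pos': array([-1.18990411,  0.46936241, -0.04861018,  1.5336    ,  0.02413145,
        1.14098872, -0.08230917]), 'joint_velocities': array([-6.92974593e-04, -2.12661515e-03,  1.03498453e-03, -5.10516490e-03,
       -4.97698695e-04, -1.95192046e-04, -4.36119203e-05]), 'effort': array([ 2.78345979e-04, -5.11515892e+01, -4.69353504e-02, -2.38393182e+01,
        1.08069624e-02,  4.37027455e-03,  2.99482133e-05]), 'tcp_pos': array([0.26871402, 0.61864624, 0.24135449]), 'tcp_rot': array([3.14150885e+00, 1.76967171e-03, 1.16105116e+00]), 'wrist_force': array([-0.26874988,  0.12387892, -0.18675777]), 'torque': array([ 0.01026157,  0.01298618, -0.05074962]), 'opening': 1.0011747803573363} 0.011
```

View pics/scene0.png

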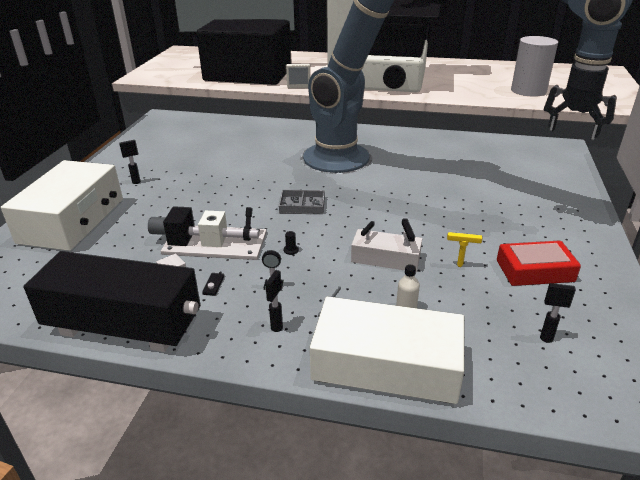

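View pics/side0.png

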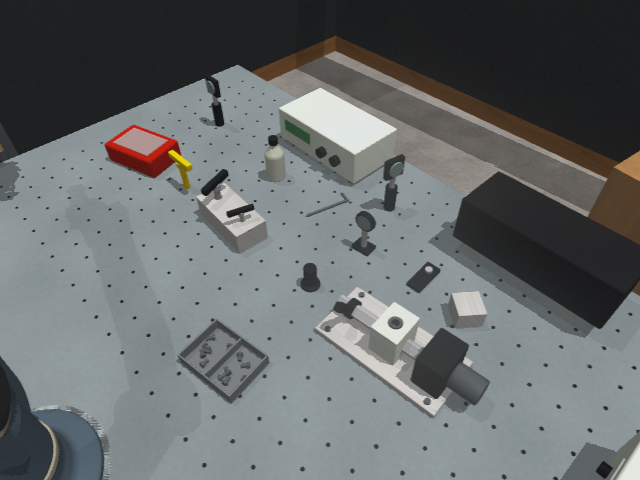

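Candidates for the thick key are the T bars at scene (408,230) / side (215,182), the smaller one at (367,229) / (240,211), and the yellow decoy at (465,240) / (180,160). The hub is at side (396,322) and the lever at (348,305). I'll measure them and check one close crop.

```bash
cat > m.py <<'E'
from h import *
import pickle
S={n:pickle.load(open(n+'0.pkl','rb')) for n in('scene','side')}
def rect(P,m,name):
    Q=P[m]; 
    (c,sz,a)=cv2.minAreaRect(Q[:,:2].astype(np.float32)); b=cv2.boxPoints((c,sz,a))
    e=max((b[1]-b[0],b[2]-b[1]),key=np.linalg.norm)
    print(name,len(Q),'med',np.median(Q,0).round(4),'c',np.round(c,4),'sz',np.round(sz,4),'yaw long',round(np.degrees(np.arctan2(e[1],e[0]))%180,1),'z',np.nanpercentile(Q[:,2],[5,95]).round(4))
for n,f in S.items():
    P=cloud(f); v,u=np.mgrid[:480,:640]; g=f['image'].max(2)
    def box(a,b,c,d): return (u>=a)&(u<=b)&(v>=c)&(v<=d)&np.isfinite(P[...,2])
    B=dict(scene=dict(thick=(396,420,212,245),thin=(355,380,215,240),hub=(196,230,205,250),lev=(240,256,200,232),stand=(345,425,210,270)),
     side=dict(thick=(195,232,165,198),thin=(222,258,198,222),hub=(366,420,300,362),lev=(328,365,290,325),stand=(190,270,165,255)))[n]
    print(n)
    for k in('thick','thin'):
        m=box(*B[k])&(P[...,2]>.066)&(P[...,2]<.11); rect(P,m&(g<75),k)
    rect(P,box(*B['hub'])&(abs(P[...,2]-.076)<.004),'hubtop')
    rect(P,box(*B['stand'])&(abs(P[...,2]-.05)<.004),'standtop')
    m=box(*B['lev'])&(P[...,2]>.045)&(g<75); rect(P,m,'lever')
i=S['side']['image']
a=cv2.resize(i[280:380,320:453],None,fx=4.5,fy=4.5,interpolation=cv2.INTER_CUBIC)[:450,:598]
c=S['scene']['image']
b=cv2.resize(c[195:270,340:440],(400,300),interpolation=2); d=cv2.resize(c[190:265,150:275],(400,240),interpolation=2)
o=np.zeros((560,800,3),np.uint8);o[:300,:400]=b;o[310:550,:400]=d;o[:300,400:]=cv2.resize(i[280:380,320:453],(400,300),interpolation=2);o[310:550,400:]=cv2.resize(i[160:250,170:320],(400,240),interpolation=2)
save(o,'crop1.png')
E
python3 m.py
```

```text
scene
thick 157 med [0.5318 0.2666 0.0965] c [0.5261 0.2663] sz [0.0774 0.013 ] yaw long 18.0 z [0.0868 0.0996]
thin 83 med [0.5234 0.1737 0.0824] c [0.5182 0.1734] sz [0.0109 0.0579] yaw long 162.0 z [0.0756 0.0853]
hubtop 320 med [ 0.5448 -0.2035  0.0756] c [ 0.5404 -0.2039] sz [0.0723 0.0519] yaw long 5.0 z [0.0731 0.0782]
standtop 1094 med [0.5271 0.2206 0.0499] c [0.5201 0.22  ] sz [0.1554 0.077 ] yaw long 86.8 z [0.0473 0.0523]
lever 137 med [ 0.515  -0.1202  0.0642] c [ 0.5217 -0.1207] sz [0.0509 0.013 ] yaw long 5.9 z [0.0476 0.0862]
side
thick 277 med [0.5163 0.2597 0.0954] c [0.519  0.2618] sz [0.0754 0.0144] yaw long 18.2 z [0.0843 0.0987]
thin 162 med [0.5133 0.1689 0.0811] c [0.5136 0.1694] sz [0.0119 0.0531] yaw long 160.0 z [0.074  0.0848]
hubtop 1110 med [ 0.5366 -0.208   0.0759] c [ 0.5395 -0.2275] sz [0.0691 0.0932] yaw long 95.2 z [0.0734 0.0779]
standtop 1508 med [0.5123 0.2154 0.0494] c [0.5731 0.2154] sz [0.1589 0.1824] yaw long 176.9 z [0.0471 0.0513]
lever 225 med [ 0.5076 -0.1284  0.0652] c [ 0.5136 -0.125 ] sz [0.0601 0.014 ] yaw long 7.0 z [0.0488 0.0878]
```

View pics/crop1.png

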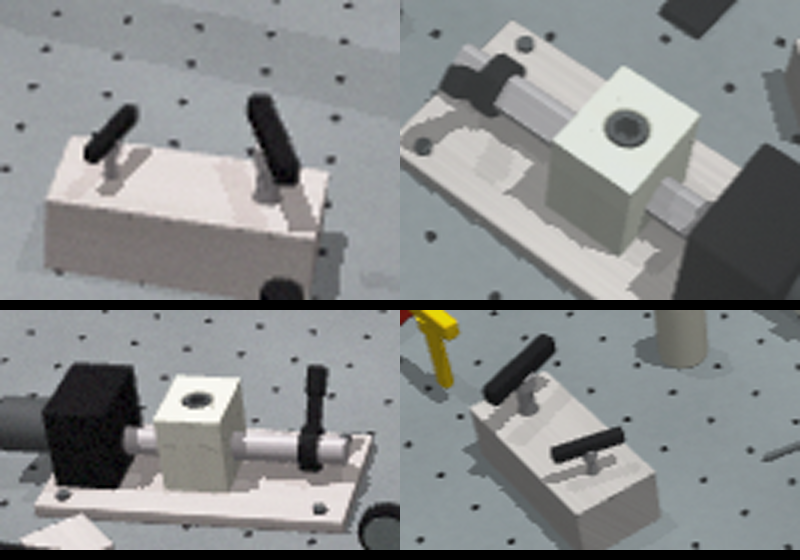

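The crop confirms the choice: the thick key is the 76 mm bar near (0.521,0.263), yaw 18°. The thin key's bar is 56 mm, the yellow one is a decoy. The screw is at side (398,322), and the lever leans towards the robot. Next I'll take wrist close-ups of both.

```bash
python3 - <<'E'
from h import *
import pickle
for n,p,yaw in(('key',(.47,.25,.26),np.radians(18-90+90)),('hub',(.50,-.19,.26),np.radians(5))):
    try: robot.goto(p,[np.pi,0,yaw])
    except Exception as e: print(n,e); continue
    robot.sleep(.2)
    f=frame('wrist'); f['s']=robot.sense(); pickle.dump(f,open(n+'1.pkl','wb')); save(f['image'],n+'1.png'); print(n,-f['R'].T@f['t'],f['R'].round(3).tolist(),f['fx'],f['s']['t'],f['s']['tcp_pos'],f['s']['joint_pos'].round(2))
a=[cv2.imread(f'pics/{n}1.png') for n in('key','hub')]
cv2.imwrite('pics/both1.png',cv2.resize(np.hstack(a),(800,300)))
E
```

```text
key [0.44729594 0.32403361 0.39182781] [[0.95, 0.312, -0.0], [0.298, -0.908, 0.295], [0.091, -0.28, -0.956]] 336.2992185439052 1.9 [0.4697476  0.25091731 0.25983515] [-0.79  0.22  0.26  1.86 -0.06  1.07 -0.19]
hub [ 0.49476162 -0.11268034  0.39195946] [[0.996, 0.09, -0.0], [0.086, -0.952, 0.294], [0.026, -0.293, -0.956]] 336.2992185439052 3.7667 [ 0.50032318 -0.18915204  0.25992589] [-0.28  0.25  0.68  1.87 -0.18  1.08  0.56]
```

View pics/both1.png

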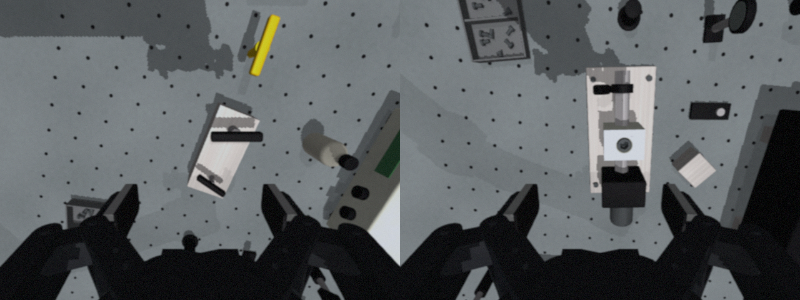

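The wrist views show the key bar near (379,219), and the hub socket near (358,232) with the lever grip near (330,143). I'll measure from these.

```bash
cat > m2.py <<'E'
from h import *
import pickle
def rect(Q,name):
    (c,sz,a)=cv2.minAreaRect(Q[:,:2].astype(np.float32)); b=cv2.boxPoints((c,sz,a))
    e=max((b[1]-b[0],b[2]-b[1]),key=np.linalg.norm)
    print(name,len(Q),'c',np.round(c,4),'sz',np.round(sz,4),'yaw',round(np.degrees(np.arctan2(e[1],e[0]))%180,2),'z',np.percentile(Q[:,2],[5,50,95]).round(4))
v,u=np.mgrid[:480,:640]
f=pickle.load(open('key1.pkl','rb'));P=cloud(f)
m=(u>320)&(u<435)&(v>195)&(v<245)&(P[...,2]>.093)&(P[...,2]<.104);rect(P[m],'keytop')
cc=np.array([plane(f,a,b,.098) for a,b in zip(u[m],v[m])]);rect(cc,'keytop ray')
f=pickle.load(open('hub1.pkl','rb'));P=cloud(f)
m=(u>300)&(u<410)&(v>180)&(v<270)&(abs(P[...,2]-.076)<.006);
m=m&(P[...,1]>-.245)
rect(P[m],'hubtop')
g=cv2.cvtColor(f['image'],cv2.COLOR_RGB2GRAY)
m8=((u>325)&(u<395)&(v>197)&(v<258)&(g>150)).astype(np.uint8)
k=cv2.findContours(m8,cv2.RETR_CCOMP,cv2.CHAIN_APPROX_NONE)
for c,h in zip(k[0],k[1][0]):
    if cv2.contourArea(c)>60:
        Q=np.array([plane(f,*p[0],.076) for p in c]);rect(Q,'hub' if h[3]<0 else 'hole');
        if h[3]>=0:(x,y),r=cv2.minEnclosingCircle(c);print('px',x,y,r,plane(f,x,y,.076))
m=(u>295)&(u<375)&(v>128)&(v<158)&(P[...,2]>.05)&(g<60);rect(P[m],'lever')
print(np.array(sorted(P[m].tolist(),key=lambda q:q[0]))[::max(1,m.sum()//14)].round(4))
m=(u>295)&(u<415)&(v>105)&(v<310)&(abs(P[...,2]-.012)<.012)&(g>120)&(P[...,2]>.006);rect(P[m],'plate')
o=np.vstack([cv2.resize(f['image'][120:165,290:380],(560,280),interpolation=2),cv2.resize(f['image'][205:255,315:405],(560,311),interpolation=2)])
save(o,'crop2.png')
E
python3 m2.py
```

```text
keytop 1250 c [0.5217 0.2682] sz [0.0759 0.0135] yaw 18.38 z [0.0957 0.098  0.0993]
keytop ray 1250 c [0.521  0.2687] sz [0.075  0.0139] yaw 18.17 z [0.098 0.098 0.098]
hubtop 3099 c [ 0.5404 -0.2037] sz [0.0641 0.0507] yaw 6.18 z [0.0742 0.0763 0.0775]
hub 259 c [ 0.5428 -0.1998] sz [0.0682 0.06  ] yaw 5.46 z [0.076 0.076 0.076]
hole 73 c [ 0.5409 -0.2038] sz [0.0259 0.0252] yaw 51.95 z [0.076 0.076 0.076]
px 358.5 232.0 13.463011741638184 [ 0.54090455 -0.20364722  0.076     ]
lever 777 c [ 0.5151 -0.1205] sz [0.0571 0.0131] yaw 5.54 z [0.0517 0.0671 0.0883]
[[ 0.4865 -0.1194  0.0819]
 [ 0.4902 -0.1207  0.0866]
 [ 0.4936 -0.1195  0.0884]
 [ 0.497  -0.1184  0.0865]
 [ 0.5004 -0.1258  0.0854]
 [ 0.5039 -0.124   0.0804]
 [ 0.5075 -0.1229  0.0769]
 [ 0.5124 -0.1219  0.0684]
 [ 0.5175 -0.1216  0.0616]
 [ 0.5219 -0.1242  0.0575]
 [ 0.5259 -0.1221  0.0529]
 [ 0.5298 -0.1133  0.053 ]
 [ 0.5336 -0.1232  0.0558]
 [ 0.5378 -0.1229  0.0533]
 [ 0.5423 -0.1169  0.0503]]
plate 10562 c [ 0.5406 -0.2037] sz [0.1206 0.2395] yaw 96.28 z [0.011  0.0124 0.0137]
```

View pics/crop2.png

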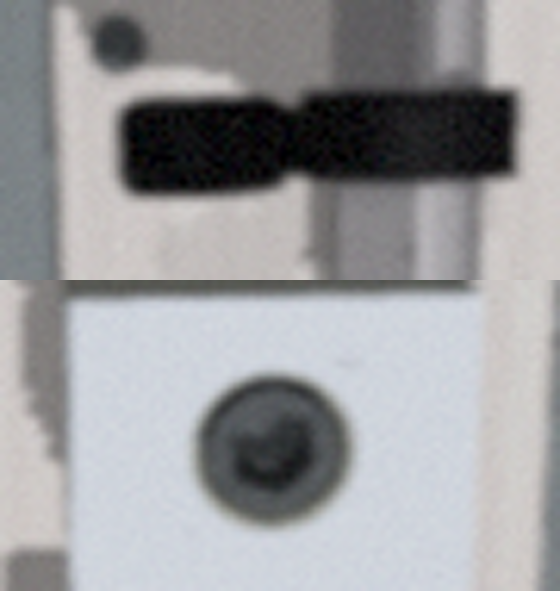

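Measured values:
- **Drive:** screw at (0.5406,−0.2037), drive yaw 6.2°, hub 64×51 mm and plate 120.6×239.5 mm, which match the given sizes.
- **Lever:** leaning about 0.75 rad. The far corner is 64.6 mm from the axis, 64.5 expected.

Now I'll sweep the lever with the half-open jaws, then square it by closing over the axis plane.

```bash
cat >> h.py <<'E'
YD=np.radians(6.2); SC=np.array([.5406,-.2037]); ex=np.array([np.cos(YD),np.sin(YD)]); ey=np.array([-ex[1],ex[0]])
def D(x,y,z): return [*(SC+x*ex+y*ey),z]
def st(l=''):
    s=robot.sense(); print(l,'t%.2f'%s['t'],'tcp',np.round(s['tcp_pos'],4),'yaw%.3f'%s['tcp_rot'][2],'F',np.round(s['wrist_force'],1),'T',np.round(s['torque'],3),'op%.3f'%s['opening'],'j7 %.2f'%s['joint_pos'][6]); return s
E
python3 - <<'E'
from h import *
O=[np.pi,0,YD]
robot.grip(.5,30); 
robot.goto(D(-.034,.085,.14),O); st()
print(robot.move_straight(D(-.034,.085,.079),.1,contact_N=8)); s=st('down')
if s['tcp_pos'][2]<.081:
    robot.move_straight(D(0,.085,.079),.06); st('pushed')
    robot.grip(.0,30); robot.sleep(.3); st('closed')
    f=frame('scene'); save(cv2.resize(f['image'][150:270,150:310],(800,600),interpolation=2),'lev2.png')
    robot.grip(.5,30); st('open')
    robot.move_straight(D(0,.085,.15),.12); robot.goto(D(-.04,.015,.26),O); robot.sleep(.2)
    import pickle
    f=frame('wrist'); pickle.dump(f,open('lev2.pkl','wb')); P=cloud(f); v,u=np.mgrid[:480,:640]
    Q=(P[...,:2]-SC)@np.array([ex,ey]).T
    g=f['image'].max(2)
    m=(abs(Q[...,1]-.085)<.012)&(abs(Q[...,0])<.07)&(P[...,2]>.05)&(g<75)
    A=np.c_[Q[m],P[m][:,2]]; print(len(A)); t=A[A[:,2]>.09]; print('top',len(t),t.mean(0),t.min(0),t.max(0)); st()
    h=f['image'][max(0,0):,:]; p=proj(f,D(0,.04,.076)); a,b=int(p[0]),int(p[1]); print(p)
    save(cv2.resize(f['image'][max(b-75,0):b+75,a-100:a+100],(800,600),interpolation=2),'hub3.png')
E
```

```text
t4.87 tcp [ 0.4985 -0.1239  0.1408] yaw0.108 F [ 0.  -0.9 -0.1] T [-0.004  0.019 -0.003] op0.499 j7 0.55
False
down t5.62 tcp [ 0.4981 -0.1233  0.0795] yaw0.108 F [0.5 0.3 1.7] T [-0.057  0.024 -0.024] op0.503 j7 0.63
pushed t6.34 tcp [ 0.5321 -0.119   0.0791] yaw0.109 F [-0.8  0.3  0.4] T [ 0.016 -0.019 -0.055] op0.496 j7 0.61
closed t6.99 tcp [ 0.5307 -0.1192  0.079 ] yaw0.108 F [-5.   0.6  6.1] T [-0.011  1.219  0.003] op0.180 j7 0.61
open t7.42 tcp [ 0.5321 -0.1191  0.0791] yaw0.109 F [-0.   0.2  0. ] T [ 0.004 -0.022  0.025] op0.497 j7 0.61
408
top 300 [-0.00094361  0.08527722  0.09964927] [-0.00810728  0.07878494  0.09079549] [0.00708969 0.091678   0.10227453]
 t9.02 tcp [ 0.4991 -0.1918  0.2585] yaw0.110 F [ 0.6  0.1 -0.3] T [ 0.035 -0.011 -0.037] op0.504 j7 0.59
(np.float64(361.93985248008846), np.float64(190.32461481567918))
```

View pics/hub3.png

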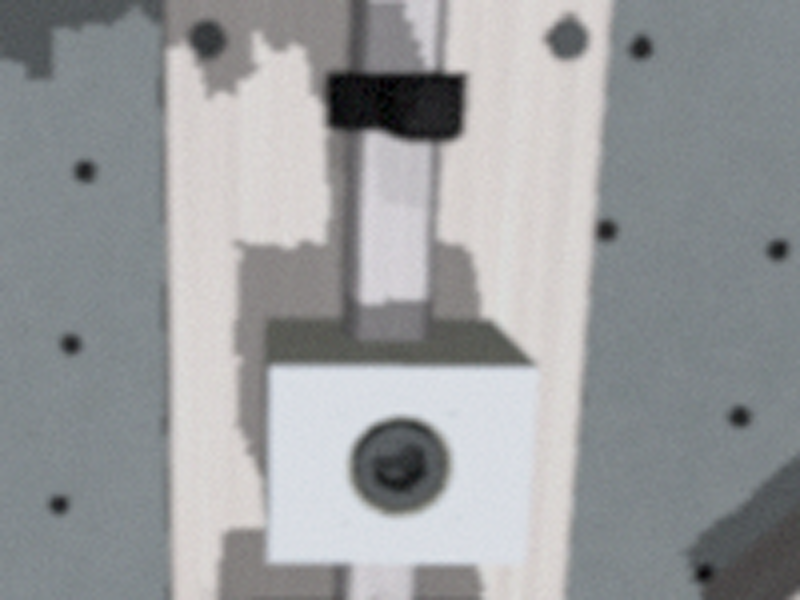

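The lever is upright: block top centre within 1 mm of the axis plane, so under 0.02 rad. Next is a closer look at the socket's hexagon.

```bash
python3 - <<'E'
from h import *
import pickle
robot.goto(D(0,-.025,.118),[np.pi,0,YD]); robot.sleep(.3); st()
F=[frame('wrist') for _ in range(8)]; f=F[0]; f['image']=np.mean([x['image'].astype(float) for x in F],0); pickle.dump(f,open('hex.pkl','wb'))
# rectify plane z=.076 : 0.1 mm per px, 40mm square, axes drive x right, y up
src=np.float32([proj(f,D(x,y,.076)) for x,y in((-.02,.02),(.02,.02),(.02,-.02),(-.02,-.02))])
H=cv2.getPerspectiveTransform(src,np.float32([[0,0],[400,0],[400,400],[0,400]]))
W=cv2.warpPerspective(f['image'].astype(np.float32),H,(400,400),flags=cv2.INTER_CUBIC)
g=W.mean(2); np.save('W.npy',W)
big=np.clip(W*1.0,0,255); con=np.clip((W-W[100:300,100:300].min())*3,0,255)
save(np.hstack([big,con]).astype(np.uint8),'hex.png'); print(src.round(1).tolist())
E
```

```text
t9.97 tcp [ 0.544  -0.2284  0.1196] yaw0.109 F [-0.4  0.1 -0.2] T [ 0.012 -0.006  0.004] op0.502 j7 0.80
[[278.1000061035156, 193.5], [354.1000061035156, 193.60000610351562], [351.8999938964844, 264.20001220703125], [280.70001220703125, 264.20001220703125]]
```

View pics/hex.png

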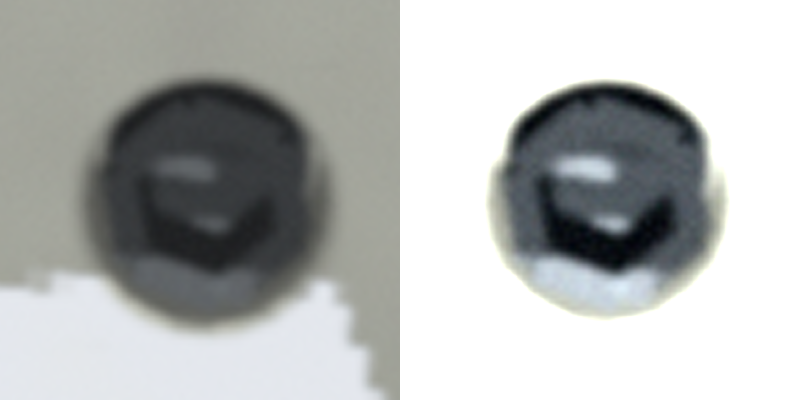

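The hexagon's lower corner is at (215,272) and its edges tilt −26° and +36°. That puts the corners at about 35–37° in the drive frame, or about 42° (mod 60) in world. The screw centre is about D(+0.6 mm, 0). Next: check IK for the tightening range, then take the key.

```bash
python3 - <<'E'
from h import *
robot.move_straight(D(0,-.025,.22),.2)
for y in (132,100,70,40,12,-10,-30): 
    q=robot.inverse_kinematics(D(.0006,0,.15),[np.pi,0,np.radians(y)]); print(y,None if q is None else np.round(q,2))
K=np.array([.5216,.2684]); o=[np.pi,0,np.radians(108.2)]
robot.goto([*K,.2],o); st('above')
print(robot.move_straight([*K,.120],.12)); print(robot.move_straight([*K,.098],.05,contact_N=6)); s=st('down')
robot.grip(0,60); robot.sleep(.2); st('gripped')
for i in range(2): robot.move_straight([*K,.098+[.055,.162][i]],[.08,.15][i]); st('lift')
f=frame('scene'); p=proj(f,[*K,.2]); a,b=int(p[0]),int(p[1])
g=frame('side'); p=proj(g,[*K,.2]); c,d=int(p[0]),int(p[1]); print(a,b,c,d)
cut=lambda i,a,b: cv2.resize(i[max(b-60,0):max(b-60,0)+120,a-45:a+45],(390,520),interpolation=2)
save(np.hstack([cut(f['image'],a,b),cut(g['image'],c,d)]),'lift.png')
E
```

```text
132 [ 0.88  0.54 -0.8   1.83  0.46  0.97  2.18]
100 [ 0.08  0.42  0.27  1.88 -0.14  0.87  2.16]
70 [-0.01  0.43  0.39  1.88 -0.2   0.87  1.7 ]
40 [-0.1   0.44  0.51  1.89 -0.27  0.88  1.24]
12 [-0.18  0.46  0.62  1.89 -0.34  0.89  0.82]
-10 [-0.24  0.48  0.71  1.89 -0.39  0.91  0.48]
-30 [-0.29  0.51  0.78  1.9  -0.44  0.92  0.18]
above t12.84 tcp [0.5224 0.2666 0.2001] yaw1.885 F [ 0.1  0.2 -0.6] T [0.007 0.01  0.012] op0.504 j7 1.49
False
False
down t14.25 tcp [0.5216 0.2683 0.0978] yaw1.888 F [-0.   0.2 -0.1] T [-0.012 -0.022  0.083] op0.500 j7 1.55
gripped t14.82 tcp [0.522  0.2684 0.0985] yaw1.888 F [-0.7 -0.5  4.3] T [-0.231  0.029 -0.027] op0.141 j7 1.55
lift t15.67 tcp [0.5211 0.2683 0.1527] yaw1.889 F [-0.2 -0.8 -3.6] T [-0.029 -0.012 -0.002] op0.145 j7 1.52
lift t16.53 tcp [0.5209 0.2681 0.2589] yaw1.889 F [ 0.2  0.6 -2.3] T [0.012 0.075 0.016] op0.140 j7 1.47
412 186 203 135
```

View pics/lift.png

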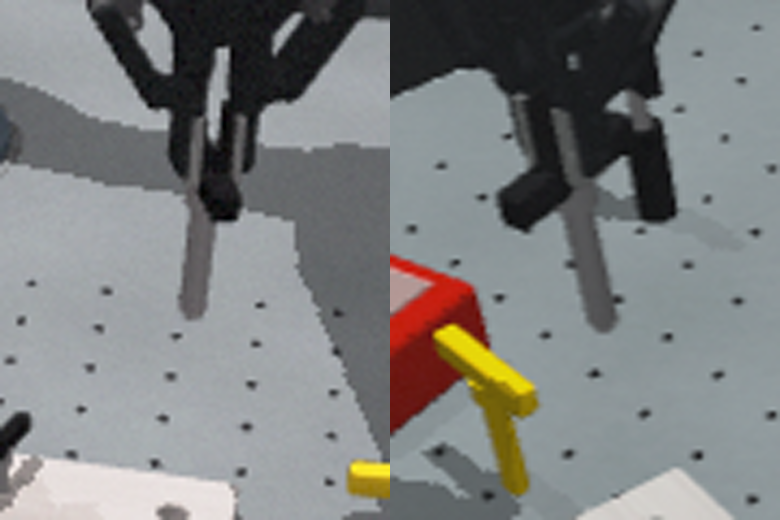

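The key is held upright in the grip, and the stand is undisturbed. I'll hover it over the screw with the bar at −18° and find its axis from the two cameras' centrelines.

```bash
cat >> h.py <<'E'
def axis(tcp,zs):
    N=[];d=[];info=[]
    for n in('scene','side'):
        f=frame(n);P=cloud(f);L=np.array(tcp)
        m=(np.hypot(P[...,0]-L[0],P[...,1]-L[1])<.022)&(P[...,2]>zs[0])&(P[...,2]<zs[1])
        v,u=np.nonzero(m); r=np.unique(v)[1:-1]
        c=np.array([[(u[v==k].min()+u[v==k].max())/2,k] for k in r]); w=[np.ptp(u[v==k])+1 for k in r]
        a=np.polyfit(c[:,1],c[:,0],1); p=[np.polyval(a,r[0]),r[0]],[np.polyval(a,r[-1]),r[-1]]
        ray=[f['R'].T@np.array([(q[0]-f['cx'])/f['fx'],(q[1]-f['cy'])/f['fy'],1]) for q in p]
        k=np.cross(*ray);k/=np.linalg.norm(k);N.append(k);d.append(k@(-f['R'].T@f['t']))
        info.append((len(r),np.median(w),np.std(c[:,0]-np.polyval(a,c[:,1])).round(2)))
    N=np.array(N);d=np.array(d)
    X=[np.r_[np.linalg.solve(N[:,:2],d-N[:,2]*z),z] for z in zs]
    return np.array(X),info
E
python3 - <<'E'
from h import *
y=np.radians(72.2); o=[np.pi,0,y]
robot.goto(D(.0006,0,.26),o); robot.move_straight(D(.0006,0,.200),.15); robot.sleep(.4); s=st('hover')
z=s['tcp_pos'][2]
for zs in((z-.086,z-.03),(z-.082,z-.04)):
    X,i=axis(s['tcp_pos'],zs); print(X.round(4).tolist(),i)
print('screw',D(.0006,0,.076))
f=frame('wrist');save(f['image'],'w.png')
P=cloud(f);
m=(np.hypot(P[...,0]-s['tcp_pos'][0],P[...,1]-s['tcp_pos'][1])<.05)&(abs(P[...,2]-z)<.012); print(m.sum())
a=frame('scene')['image'][130:250,140:300];b=frame('side')['image'][220:340,320:480]
save(np.hstack([cv2.resize(a,(400,300),interpolation=2),cv2.resize(b,(400,300),interpolation=2)]),'hov.png')
E
```

```text
hover t19.31 tcp [ 0.5414 -0.2037  0.2005] yaw1.260 F [ 0.2 -0.5 -3.2] T [ 0.012 -0.012  0.011] op0.139 j7 1.90
[[0.5435, -0.2033, 0.1145], [0.5361, -0.2058, 0.1705]] [(19, np.float64(6.0), np.float64(0.24)), (23, np.float64(9.0), np.float64(0.74))]
[[0.5453, -0.2018, 0.1185], [0.5377, -0.2055, 0.1605]] [(14, np.float64(6.0), np.float64(0.24)), (18, np.float64(9.0), np.float64(0.28))]
screw [np.float64(0.5411964905783834), np.float64(-0.20363520038657637), 0.076]
6000
```

View pics/hov.png

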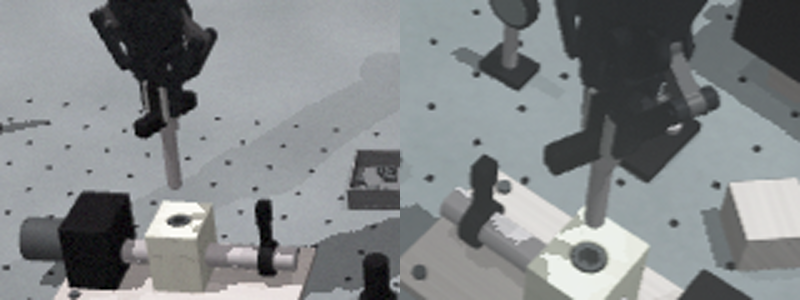

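```bash
python3 - <<'E'
from h import *
s=robot.sense();c=s['tcp_pos'];yb=s['tcp_rot'][2]-np.pi/2;e=np.array([np.cos(yb),np.sin(yb)]);n=np.array([-e[1],e[0]])
for k in('wrist','scene','side'):
    P=np.nanmedian([cloud(frame(k)) for _ in range(3)],0)
    A=(P[...,:2]-c[:2]);al=A@e;pe=A@n;h=P[...,2]-c[2]
    print(k)
    for lo in np.arange(-.042,.042,.006):
        m=(al>=lo)&(al<lo+.006)&(abs(pe)<.012)&(abs(h)<.025)
        if m.sum()>3: print(round(lo+.003,3),m.sum(),'h pct10/50/90',np.percentile(h[m],[10,50,90]).round(4),'pe',np.percentile(pe[m],[10,90]).round(4))
X=[];
for _ in range(4):
    x,i=axis(c,(c[2]-.086,c[2]-.032));X.append(x)
print(np.mean(X,0).round(4).tolist(),np.std(X,0).round(4).tolist(),i)
E
```

```text
wrist
-0.039 435 h pct10/50/90 [-0.0106 -0.0025 -0.0005] pe [-0.0037  0.0063]
-0.033 466 h pct10/50/90 [-0.0017 -0.0004  0.0002] pe [-0.0042  0.007 ]
-0.027 438 h pct10/50/90 [-0.0014 -0.0004  0.0002] pe [-0.0038  0.0068]
-0.021 424 h pct10/50/90 [-0.0014 -0.0005  0.0002] pe [-0.0039  0.0068]
-0.015 408 h pct10/50/90 [-0.0016 -0.0004  0.0001] pe [-0.004   0.0068]
-0.009 1486 h pct10/50/90 [-0.0016  0.0065  0.0221] pe [-0.0097  0.0104]
-0.003 422 h pct10/50/90 [-0.0011 -0.0003  0.0151] pe [-0.0046  0.0074]
0.003 406 h pct10/50/90 [-0.001  -0.0002  0.0099] pe [-0.0046  0.0074]
0.009 388 h pct10/50/90 [-0.0009 -0.0003  0.0115] pe [-0.0046  0.0075]
0.015 316 h pct10/50/90 [-0.0011 -0.0004  0.0001] pe [-0.0038  0.0067]
0.021 315 h pct10/50/90 [-0.0012 -0.0003  0.0002] pe [-0.0039  0.0067]
0.027 322 h pct10/50/90 [-0.0016 -0.0004  0.0001] pe [-0.0039  0.0069]
0.033 273 h pct10/50/90 [-0.0018 -0.0006  0.    ] pe [-0.004   0.0069]
scene
-0.033 17 h pct10/50/90 [-0.0113 -0.0037 -0.0002] pe [0.0005 0.0083]
-0.027 14 h pct10/50/90 [-0.0136 -0.0064 -0.0008] pe [0.0018 0.0082]
-0.021 8 h pct10/50
[... 919 characters left out ...]
 [-0.0114 -0.0017 -0.0001] pe [-0.0085  0.0017]
-0.009 163 h pct10/50/90 [-0.0174  0.0045  0.021 ] pe [-0.0103  0.0087]
-0.003 52 h pct10/50/90 [-0.0219  0.0058  0.0208] pe [-0.0113  0.0052]
0.003 6 h pct10/50/90 [-0.0237 -0.0217 -0.0191] pe [-0.0114 -0.0098]
0.021 5 h pct10/50/90 [-0.0144 -0.0124 -0.0112] pe [-0.0087 -0.0079]
0.027 5 h pct10/50/90 [-0.0135 -0.0119 -0.0106] pe [-0.0087 -0.008 ]
0.033 4 h pct10/50/90 [-0.0139 -0.0118 -0.0107] pe [-0.0089 -0.0075]
[[0.5437, -0.2028, 0.114], [0.5366, -0.2055, 0.168]] [[0.0007, 0.0004, 0.0], [0.002, 0.0009, 0.0]] [(19, np.float64(6.0), np.float64(0.22)), (23, np.float64(9.0), np.float64(0.26))]<stdin>:4: RuntimeWarning: All-NaN slice encountered
```

View pics/w.png

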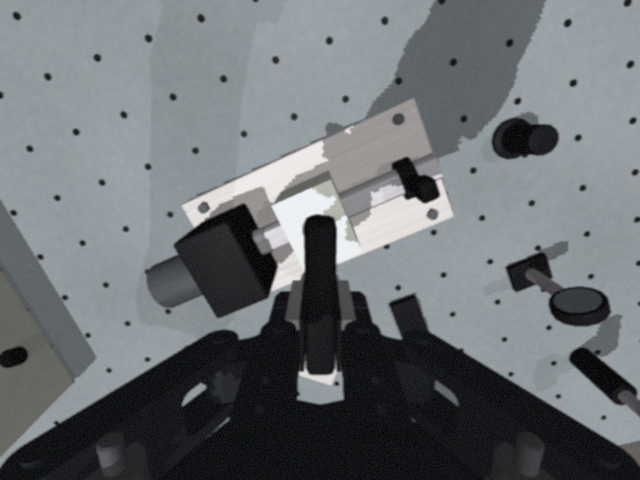

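The wrist depth shows the bar top level within 0.3 mm along its length, so the key hangs vertical. The bar centre reads +1.4 mm along tool x, so the wrist camera has a bias of that size. Corrected for it, the screw is at about D(−0.8 mm, 0) and the key sits −1.4 mm along the bar, which largely cancel. I'll lower with contact sensing.

```bash
cat >> h.py <<'E'
SX=np.array(D(-.0008,0,0)[:2]); OFF=-.0014
def pose(yaw,z,dx=0,dy=0):
    e=np.array([np.sin(yaw),-np.cos(yaw)]); return [*(SX+[dx,dy]-OFF*e),z],[np.pi,0,yaw]
E
python3 - <<'E'
from h import *
y=np.radians(72.2)
p,o=pose(y,.17); robot.move_straight(p,.06,attitude=o); robot.sleep(.3); st('pre')
p,o=pose(y,.148); print(robot.move_straight(p,.02,attitude=o,contact_N=8)); st('stop'); robot.sleep(.3); st()
E
```

```text
pre t21.46 tcp [ 0.5413 -0.2043  0.1703] yaw1.260 F [-0.2  0.5 -3.1] T [-0.004  0.015 -0.013] op0.140 j7 1.93
True
stop t22.45 tcp [ 0.5416 -0.2044  0.1495] yaw1.260 F [-1.6  0.3  5.4] T [0.098 0.122 0.045] op0.144 j7 1.95
 t22.75 tcp [ 0.5416 -0.2044  0.1495] yaw1.260 F [0.  0.2 5.3] T [0.046 0.127 0.026] op0.144 j7 1.95
```

It seated at the first try: the foot is 14.9 mm below the mouth, with little side force. Next I'll tighten clockwise in small steps, watching the moment about z.

```bash
cat > turn.py <<'E'
from h import *
import sys
def tz(n=6):
    a=[]
    for _ in range(n): robot.sleep(.02); s=robot.sense(); a.append(np.r_[s['torque'][2],s['wrist_force'],s['tcp_rot'][2],s['tcp_pos'][2]])
    return np.mean(a,0),s['t']
y0=robot.sense()['tcp_rot'][2]; y=y0; i=0; z=.1493
step,stop,tmax,ymax=map(float,sys.argv[1:5])
while True:
    y-=step; p,o=pose(y,z)
    robot.move_straight(p,.02,attitude=o); a,t=tz(); i+=1
    print(i,'t%.1f cmd %.3f act %.3f Tz %.3f F %s z %.4f'%(t,y,a[4],a[0],a[1:4].round(1),a[5]))
    if abs(a[0])>stop or t>tmax or y0-y>ymax or np.abs(a[1:3]).max()>15: break
E
python3 turn.py .08 .12 40 0.5
```

```text
1 t23.1 cmd 1.180 act 1.182 Tz 0.034 F [ 0.2 -0.3  2.9] z 0.1495
2 t23.4 cmd 1.100 act 1.102 Tz 0.041 F [ 0.9 -0.4  3.8] z 0.1495
3 t23.8 cmd 1.020 act 1.022 Tz 0.021 F [1.3 0.1 4.4] z 0.1495
4 t24.1 cmd 0.940 act 0.943 Tz 0.020 F [ 1.8 -0.4  5. ] z 0.1495
5 t24.5 cmd 0.860 act 0.861 Tz 0.003 F [ 1.8 -0.5  4.5] z 0.1495
6 t24.9 cmd 0.780 act 0.781 Tz -0.014 F [ 2.3 -1.   5. ] z 0.1495
7 t25.2 cmd 0.700 act 0.701 Tz 0.020 F [ 2.1 -0.9  5.1] z 0.1495
```

```bash
cat >> h.py <<'E'
def bar():
    s=robot.sense();c=s['tcp_pos'];yb=s['tcp_rot'][2]-np.pi/2;e=np.array([np.cos(yb),np.sin(yb)]);n=np.array([-e[1],e[0]])
    P=np.nan_to_num(cloud(frame('wrist')),nan=9);A=(P[...,:2]-c[:2]);al=A@e;pe=A@n;h=P[...,2]-c[2]
    m=(abs(al)>.013)&(abs(al)<.036)&(abs(pe)<.018)&(abs(h+.0004)<.0018)
    a=np.polyfit(al[m],pe[m],1); m2=(abs(pe-.0014)<.005)&(abs(h+.0004)<.0018)&(abs(al)<.05)
    print('bar rel yaw deg',np.degrees(np.arctan(a[0])).round(2),'mid pe',a[1].round(4),'ends',np.percentile(al[m2],[.5,99.5]).round(4),m.sum())
E
python3 -c "
from h import *
bar()"; python3 turn.py .1 .12 40 0.5; python3 -c "
from h import *
bar()"
```

```text
bar rel yaw deg 0.1 mid pe 0.0015 ends [-0.0393  0.0347] 2642
1 t25.6 cmd 0.601 act 0.601 Tz 0.022 F [ 2.5 -1.1  5.2] z 0.1495
2 t25.9 cmd 0.501 act 0.502 Tz 0.104 F [ 2.6 -1.3  5.3] z 0.1496
3 t26.3 cmd 0.401 act 0.402 Tz 0.171 F [ 2.  -1.5  5.5] z 0.1496
bar rel yaw deg 0.4 mid pe 0.0013 ends [-0.0397  0.0342] 2595
```

The screw ran down for about 0.75 rad and is now stiffening (0.10, then 0.17 N m), with no slip in the grip. I'll finish with finer steps and averaged readings.

```bash
cat > fine.py <<'E'
from h import *
import sys
p0=robot.sense()['tcp_rot'][2]; y=.401 if len(sys.argv)<3 else float(sys.argv[2])
r=lambda n:[(robot.sleep(.02),robot.sense()['torque'][2])[1] for _ in range(n)]
b=r(12); print('hold',np.mean(b).round(3),np.std(b).round(3))
for i in range(int(sys.argv[1])):
    y-=.03; p,o=pose(y,.1493); robot.move_straight(p,.02,attitude=o); a0=robot.sense()['torque'][2]; a=r(12); s=robot.sense()
    print('t%.1f y %.3f act %.3f first %.3f mean %.3f sd %.3f'%(s['t'],y,s['tcp_rot'][2],a0,np.mean(a),np.std(a)),s['wrist_force'].round(1))
    if np.mean(a)>.21: break
E
python3 fine.py 2
```

```text
hold 0.177 0.035
t27.0 y 0.371 act 0.372 first 0.227 mean 0.229 sd 0.028 [ 3.3 -0.5  6.3]
```

The holding moment averages 0.229 N m, inside the 0.2–0.25 firm window, and clearly above the run-down level. Release, retreat and check.

```bash
python3 - <<'E'
from h import *
p,o=pose(.371,.1493)
robot.grip(.4); robot.sleep(.2); st('open')
c=robot.sense()['tcp_pos']; robot.move_straight([c[0],c[1],.24],.1); robot.goto(D(-.06,-.01,.30),[np.pi,0,YD]); robot.sleep(.3); st('away')
f=frame('wrist');P=np.nan_to_num(cloud(f),nan=9);Q=(P[...,:2]-SC)@np.array([ex,ey]).T;g=f['image'].max(2)
m=(abs(Q).max(-1)<.05)&(P[...,2]>.135)&(P[...,2]<.165)
c,sz,a=cv2.minAreaRect(Q[m].astype(np.float32));print('bar D-frame',np.round(c,4),np.round(sz,4),a,'top z',np.percentile(P[...,2][m],[10,50,90]).round(4))
A=Q[m];al=A-A.mean(0);w,V=np.linalg.eigh(al.T@al);t=al@V[:,1];print('tilt along bar',np.polyfit(t,P[...,2][m],1)[0].round(4))
m=(abs(Q[...,1]-.085)<.012)&(abs(Q[...,0])<.07)&(P[...,2]>.09)&(P[...,2]<.11)&(g<75);print('lever top',Q[m].mean(0).round(4),Q[m].min(0).round(4),Q[m].max(0).round(4))
s=frame('scene')['image'][190:290,150:450];d=frame('side')['image'][140:400,180:500]
o=np.zeros((560,800,3),np.uint8);o[:266]=cv2.resize(s,(800,266),interpolation=2);o[270:560,:400]=cv2.resize(d,(400,290));o[270:560,400:]=cv2.resize(f['image'],(400,290));save(o,'end.png')
E
```

```text
open t27.54 tcp [ 0.54   -0.2049  0.1491] yaw0.371 F [ 1.  -1.   0.1] T [-0.048 -0.002  0.007] op0.394 j7 1.22
away t29.33 tcp [ 0.4823 -0.2195  0.2992] yaw0.109 F [ 1.1 -0.2 -0.1] T [-0.037 -0.036 -0.016] op0.405 j7 0.87
bar D-frame [-0.0001  0.001 ] [0.0196 0.0752] 26.55731201171875 top z [0.1455 0.149  0.1501]
tilt along bar -0.0138
lever top [-0.0013  0.0845] [-0.0081  0.0779] [0.0067 0.0908]
```

View pics/end.png

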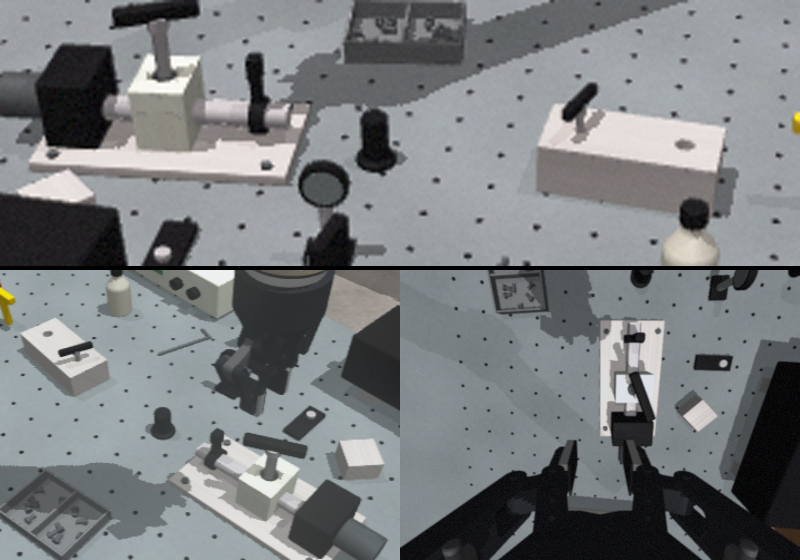

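```bash
python3 -c "
from h import *
robot.close_job()"
```

```text
the job is handed in; nothing more can be done
```

I turned the lever upright and let go, then seated the thick key and tightened the setscrew until firm. The key is standing in the screw, the arm is clear, and I handed the job in at about 29 s of robot time.

**Last checks**
- **Lever:** its top is 1–2 mm to the −x side of the axis plane, an error of about 0.02–0.03 rad. The wrist camera showed a bias of about 1.4 mm, so this figure is approximate.
- **Key:** it is vertical and sits about 15 mm deep in the socket, so it is fully seated.
- **Tightening:** the screw ran down over roughly 0.7 rad. The moment then rose over about 0.2 rad, and the final hold was 0.229 N m.
- **Surroundings:** the thin key and the other items in the final pictures look undisturbed.

**Disagreements**
- **Axis estimate:** the two-camera estimate of the key's axis suggested about 7° of tilt while it hung in the gripper. The wrist depth showed the bar level, and the key went straight in, so I trusted the wrist depth.
- **Run-down torque:** I read only about 0.02 N m while the screw was running down, below the stated 0.05–0.1. The readings were taken with the arm stopped, so the moment while turning may have been somewhat higher throughout.

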